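# Let the ratchet-held magnifier down level over the dish

### The job

The bench magnifier is held up by a ratchet. Press the red pad on the pawl's tail to lift the pawl clear of the toothed wheel, keep it pressed while the magnifier's arm sinks back, and let the pawl drop in again so that the arm is held level, with the lens over the petri dish. Press the pad gently (under 12 N), do not push on the arm, and leave the dish, the slide box and the dropper bottle where they stand.

Things in the scene. Friction and masses are not known exactly. Their poses are not given: they have to be found in the camera images.
- stand: Fixed grey stand of the magnifier, base plate 155 x 125 x 12 mm with two upright cheeks up to 148 mm high. Origin on the table under the shaft; its x axis points along the level arm (away from the pawl's red pad), y to the left of that, z up.
- shaft (a point): Centre of the horizontal shaft (it lies along the stand's y), 100 mm above the table. The ratchet wheel on it (steel, 93 mm diameter, 8 mm thick, 30 teeth 12 degrees or 0.209 rad apart) lies at y = -12 mm of the stand.
- boom (a joint): Elevation in rad of the white arm, one piece with the wheel: 0 = level, positive = lens raised. With the pawl in it rests only at multiples of 0.209. Starts 2 to 5 teeth above level. With the pawl held clear its weight (varies) turns it down slowly against a damper, 0.08 to 0.35 rad/s, past level too (to -0.45). If the pawl is let go between teeth, the arm sinks on to the next tooth below.
- pawl (a joint): Angle in rad of the pawl about its pivot: about 0 = nose fully down in a tooth gap (within 0.02), positive = nose lifted. The nose comes clear of the teeth at about 0.10, the hard stop is at 0.115. A spring returns it.
- pawl_pad (a point): Centre of the top of the red ribbed pad, 26 (stand x) x 28 (y) x 6 mm, on the pawl's tail, nearest the robot: stand x -115, y -12, z 145.5 mm when seated. The pivot is 60 mm from it towards the shaft: the pad goes down 6 mm until the nose is clear, 6.9 mm to the hard stop. Needs 3 N at first, up to 6 N to break out, 4 to 5 N to hold; steeply more at the stop. Over 15 N bends it.
- pawl_nose (a point): Tip of the pawl's hooked nose, on top of the ratchet wheel.
- lens (a point): Centre of the round black-rimmed lens, 56 mm across, 12 mm thick, at the arm's end, 132 mm from the shaft.
- dish_mid (a point): Centre of the clear petri dish, 90 mm across and 12 mm high, loose on the table under the place of the level lens.
- slide_box_mid (a point): Centre of the white slide box, 45 x 88 x 29 mm, loose on the table.
- dropper_mid (a point): Middle of the white dropper bottle, 32 x 45 x 71 mm, standing loose on the table.
Mind the look-alikes: they are no part of the job. Leave any black, green or orange look-alike of the part that bears dish_mid alone.

How it is judged:
By the outcome, as a careful person would: the job done as asked, in the order asked, and still so for the second after the job is handed in, with the robot touching nothing.
It also fails if it takes over 51 s, if anything falls off the work surface, if the arm or the gripper's body presses on something with over 40 N, if the wrist force passes 120 N, or if a joint passes its speed limit or range.

### The arm

A 6-joint arm with a two-finger parallel gripper is mounted at the origin on a cart in front of the work surface, level with it; the furniture and walls round the work are solid. World frame = base frame: x ahead of the robot, y to its left, z up, the work surface at z = 0. Lengths are in m, angles in rad, forces in N, time in s.
With the tool pointing down it reaches from about 0.3 to 0.875 m from the base axis. Payload 6.4 kg.
Tool frame: the origin (TCP) lies at the centre of the arm's flange, where the gripper is bolted on; the fingertips stand 166 mm ahead of it and the grasp point (between the pads) lies 147 mm ahead of it; z points along the fingers, y is the direction in which the jaws open and shut (so a half turn about z gives the same grasp; the last joint's range is limited). The gripper opens to 88 mm and grips with 3 to 60 N. Pads are 18 mm wide; open, the fingers measure 123 mm over their backs; the gripper's body (75 mm by 187 mm) begins 45 mm behind the grasp point.
Start: joints at [1.055, 0.181, 1.607, -0, 1.354, -0.206], TCP at [0.175, 0.548, 0.405] pointing down, gripper open.
Joint ranges: [-2.99, 2.99], [-0.89, 2.07], [0.3, 2.58], [-1.14, 4.28], [0, 2.63], [-3.12, 3.12]. Speed limits (rad/s): [2.57, 2.57, 3.01, 3.14, 3.14, 3.14].

### API

Orientations are given as a unit quaternion [w, x, y, z].
In Python, from workcell import arm, capture, get_calibration gives the robot as it stands.
- The arm moves only by the tool play_rows, never from a script. Its argument "deltas" is a list of rows, each an object with "jaw": the closure, from 0 (fully open) to 1 (shut); "translation": the shift along the world's x, y, z in mm, a list of three; "roll": the turn about the world's z in degrees. A call has 1 to 12 rows; each row shifts and turns the pose as measured when the row begins; what a row does not reach is not made up. A row lasts 1/10 s, in which the tool goes at most 50 mm and 8.59 degrees, less where a joint would pass 70% of its speed; a pose out of reach is approached as far as the arm can. A call is refused whole if a number of a shift passes 50 or a number of a turn 8.59, either way. A call with a gripper value outside its range is refused whole. The fingers move at their own pace and stop on an object; the grip force is fixed at half the most. Time passes only in rows, so rows that do not move let the fingers close. It gives the time, the measured TCP pose, the force and the opening at its end, in the units of the state.
- arm.observe(): the state, without advancing time (a new reading comes with each control period).
- capture(name): name is "scene" or "top" or "wrist"; returns (picture, depth): 400x640x3 uint8, red, green, blue; 400x640 float32, m along the optical axis (not along the pixel's ray), 0 where there is no reading.
- get_calibration(name): a dict with "fx", "fy", "cx", "cy" (pixels), "distortion" ([k1, k2, p1, p2, k3] as OpenCV has them; the pictures are not rectified), "R" (3x3) and "t" (3): a world point X has camera coordinates R X + t; the wrist camera has in their place "tool_from_camera" (4x4, takes a point from camera to tool coordinates, whose origin is the TCP and whose axes are the flange's). Camera axes: x right, y down, z forward; pixel columns grow to the right and rows downward; lengths in m; the calibration is good to about 2 mm. A picture is of the moment at which its call begins: read the wrist's pose just before it. get_calibration takes no time and is no camera call.
- arm.sign_off(): hands the job in, once; it reports no verdict.
The state is a dict: "time": time; "q": joint angles; "joint_velocities": joint speeds; "effort": joint torques, N m; "tcp_pos": TCP position; "orientation": TCP orientation; "ft_force": force on the tool from outside, world axes, zero at the start; "moment": the same for the moment, N m; "width": finger opening in m.
Only numpy, scipy, OpenCV 4.12 (cv2) and the standard library are available. Lean on these libraries where they do the work, as an engineer would, in place of code of your own. Each camera call takes 0.05 s, during which the arm holds its last target.

## Working session

There is one attempt and no reset: what is moved stays moved. The work goes in short steps, Python scripts to look and compute and a tool call to move; the robot and the scene stay as the last step left them, time stands still between calls to the robot, and variables do not carry over. Pictures are saved under pics/ and viewed, and the job is handed in when it is done.

Besides the shell and the picture viewer there is one more tool, called after "Emit:" as name(argument=value, ...) on one line, values as JSON. play_rows: Moves the arm, as the interface text tells. Its arguments: {"type":"object","properties":{"deltas":{"type":"array"}},"required":["deltas"]}

```bash
mkdir -p pics; python3 - <<'E'
from workcell import arm,capture,get_calibration
import cv2,numpy as np
print(arm.observe())
for n in ["scene","top"]:
    p,d=capture(n); cv2.imwrite(f"pics/{n}0.png",p[:,:,::-1]); np.savez(f"pics/{n}0.npz",p=p,d=d); print(n,get_calibration(n))
E
```

```text
{'time': 0.0, 'q': array([ 1.05468061e+00,  1.81526057e-01,  1.60803158e+00,  1.36592011e-05,
        1.35380324e+00, -2.06311975e-01]), 'joint_velocities': array([ 9.44165707e-05, -2.94656176e-04, -1.15654965e-03, -1.68449729e-03,
        1.64049378e-03, -1.43034148e-03]), 'effort': array([-6.90811084e-04, -4.33883142e+01, -3.41843390e+01,  7.01386901e-02,
        3.87546548e-02, -9.33680167e-05]), 'tcp_pos': array([0.17515629, 0.54739574, 0.40380692]), 'orientation': array([-3.18691681e-04,  1.54284545e-01,  9.88026061e-01, -8.24701882e-04]), 'ft_force': array([ 0.2298716 ,  0.34002694, -1.43789889]), 'moment': array([ 0.02024499, -0.00575074, -0.03233973]), 'width': 0.0881912377780511}
scene {'fx': 450.16253937336415, 'fy': 450.16253937336415, 'cx': 319.1377769106286, 'cy': 199.393813779593, 'distortion': array([-0.119818,  0.      ,  0.      ,  0.      ,  0.      ]), 'R': array([[ 0.74639936, -0.66535736, -0.01369583],
       [-0.50943873, -0.55800566, -0.65505867],
       [ 0.42820575,  0.49591256, -0.75545388]]), 't': array([-0.20420972,  0.50178318,  0.62968565])}
top {'fx': 409.6797553550158, 'fy': 409.6797553550158, 'cx': 325.0325046090577, 'cy': 199.71893512795776, 'distortion': array([0.00637274, 0.        , 0.        , 0.        , 0.        ]), 'R': array([[ 0.02591487, -0.99963465, -0.00767984],
       [-0.99679332, -0.02525788, -0.07592837],
       [ 0.07570666,  0.00962289, -0.9970837 ]]), 't': array([0.29497491, 0.55834195, 0.92352129])}
```

View pics/scene0.png

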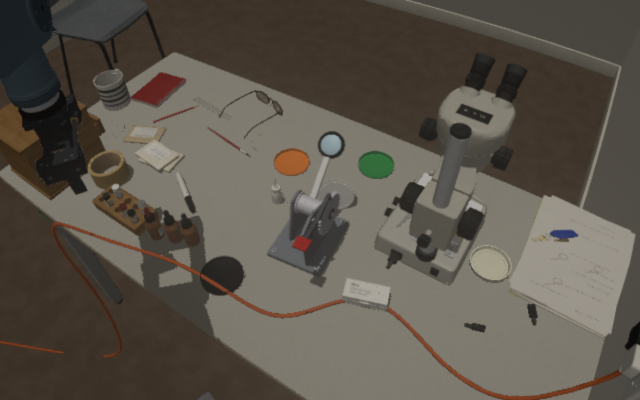

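View pics/top0.png

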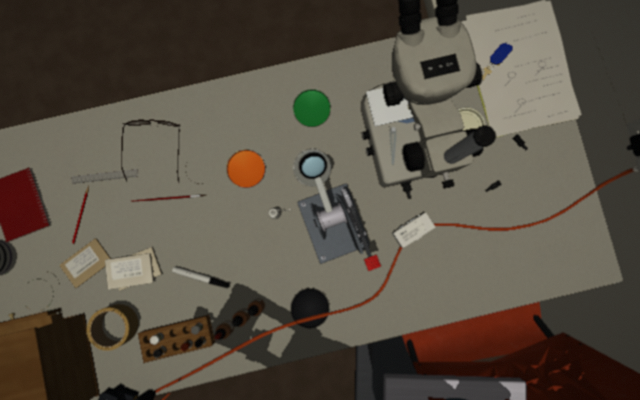

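The scene shows the stand near (310,230), the red pad at (303,244) and the raised lens at (331,145). In the top view the pad is at (372,263), the lens at (313,165) and the slide box at (414,230). I'll deproject these next.

```bash
cat > h.py <<'E'
import numpy as np,cv2
from workcell import arm,capture,get_calibration
def world(name,d,cal=None,pose=None):
    c=get_calibration(name); K=np.array([[c['fx'],0,c['cx']],[0,c['fy'],c['cy']],[0,0,1]])
    v,u=np.mgrid[0:400,0:640]
    n=cv2.undistortPoints(np.stack([u,v],-1).reshape(-1,1,2).astype(np.float64),K,np.array(c['distortion'])).reshape(400,640,2)
    X=np.dstack([n*d[...,None],d])
    if 'R' in c: return (X-np.array(c['t']))@np.array(c['R'])
    T=np.array(c['tool_from_camera']); from scipy.spatial.transform import Rotation as Ro
    Rm=Ro.from_quat(np.roll(pose['orientation'],-1)).as_matrix()
    return (X@T[:3,:3].T+T[:3,3])@Rm.T+pose['tcp_pos']
def proj(name,P):
    c=get_calibration(name); K=np.array([[c['fx'],0,c['cx']],[0,c['fy'],c['cy']],[0,0,1]])
    r=cv2.Rodrigues(np.array(c['R']))[0]
    return cv2.projectPoints(np.atleast_2d(P).astype(float),r,np.array(c['t']),K,np.array(c['distortion']))[0].reshape(-1,2)
def red(p,box):
    h=p.astype(int); m=(h[...,0]>110)&(h[...,1]<70)&(h[...,2]<70); k=np.zeros_like(m); k[box[1]:box[3],box[0]:box[2]]=1
    return m&k
E
python3 - <<'E'
from h import *
for n,box,ls in [("scene",(285,230,320,255),(331,145)),("top",(360,252,385,275),(313,165))]:
    z=np.load(f"pics/{n}0.npz"); p,d=z['p'],z['d']; W=world(n,d); m=red(p,box)&(d>0)
    P=W[m]; print(n,m.sum(),np.median(P,0),P.min(0),P.max(0))
    t=P[P[:,2]>np.median(P[:,2])-.006]; r=cv2.minAreaRect((t[:,:2]*1000).astype(np.float32)); print(r)
    x,y=ls; print('lens',W[y-2:y+3,x-2:x+3].reshape(-1,3).mean(0))
    im=p[max(0,y-60):y+140,x-100:x+110][:,:,::-1]; cv2.imwrite(f"pics/{n}0c.png",cv2.resize(im,None,fx=3,fy=3,interpolation=cv2.INTER_CUBIC)[:600])
E
```

```text
scene 169 [0.41915121 0.20871077 0.14375869] [0.40405138 0.19322069 0.00950756] [0.47486692 0.30071643 0.14676122]
((418.9102783203125, 208.91790771484375), (25.04837989807129, 26.430862426757812), 23.188936233520508)
lens [0.60021047 0.32656687 0.18851455]
top 175 [0.41817733 0.21152697 0.14549799] [ 0.39050958  0.19565202 -0.00136849] [0.43383451 0.22742635 0.14956031]
((418.90020751953125, 211.0319061279297), (24.830791473388672, 26.68250846862793), 21.435970306396484)
lens [0.60341972 0.33217696 0.19240321]
```

View pics/scene0c.png

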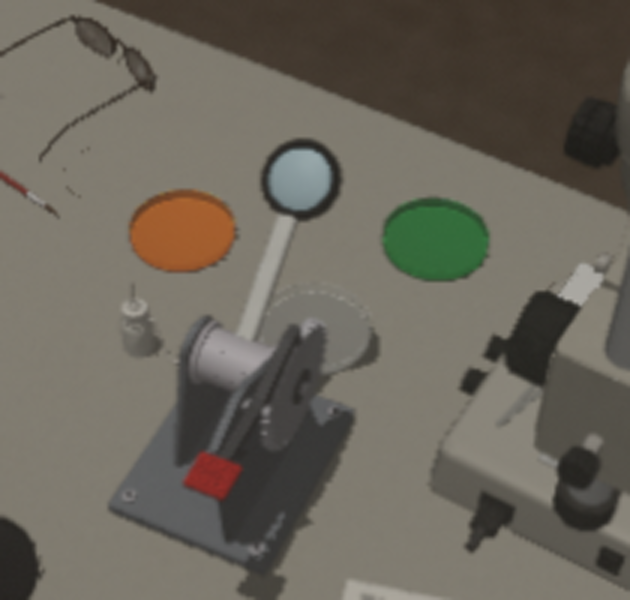

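View pics/top0c.png

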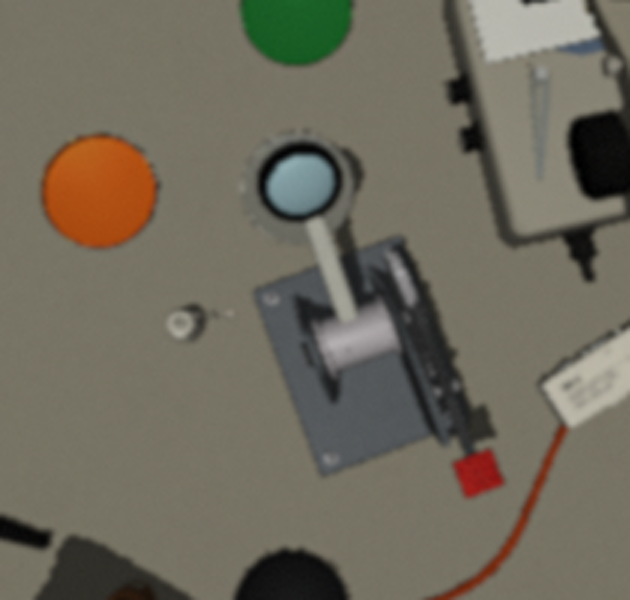

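```bash
cat >> h.py <<'E'
def lens(n,p,d,verbose=True):
    W=world(n,d); h=cv2.cvtColor(p,cv2.COLOR_RGB2HSV)
    m=(h[...,0]>88)&(h[...,0]<112)&(h[...,1]>35)&(h[...,2]>110)&(d>0)
    P0=np.array([.521,.264])
    m&=(np.hypot(W[...,0]-P0[0],W[...,1]-P0[1])<.19)&(W[...,2]>.02)
    nn,lab,st,ce=cv2.connectedComponentsWithStats(m.astype(np.uint8))
    if nn<2: return None
    k=1+np.argmax(st[1:,4]); mm=cv2.erode((lab==k).astype(np.uint8),np.ones((3,3)))>0
    P=W[mm]; c=np.median(P,0); 
    u,s,v=np.linalg.svd(P-P.mean(0)); nv=v[2]*np.sign(v[2][2])
    return dict(px=ce[k].round(1),area=st[k,4],c=c.round(4),n=nv.round(3),tilt=np.arccos(nv[2]).round(3))
E
python3 - <<'E'
from h import *
for n in ["scene","top"]:
    z=np.load(f"pics/{n}0.npz"); print(n,lens(n,z['p'],z['d']))
x=np.array([np.cos(.384),np.sin(.384)]);y=np.array([-x[1],x[0]])
for yaw in (.35,.384):
  x=np.array([np.cos(yaw),np.sin(yaw)]);y=np.array([-x[1],x[0]]); O=np.array([.419,.210])+.115*x+.012*y
  d=np.array([.6019,.330])-O; print(yaw,O,d@x,d@y)
  for k in range(6):
    e=.2094*k; 
    for yo in(0,.016,.03):
      X=np.r_[O+x*.132*np.cos(e)+y*yo,.1+.132*np.sin(e)]; print(k,yo,proj("scene",X).round(),proj("top",X).round())
E
```

```text
scene None
top {'px': array([312.6, 165.7]), 'area': np.int32(308), 'c': array([0.6024, 0.3323, 0.1907]), 'n': array([-0.584, -0.232,  0.778]), 'tilt': np.float64(0.679)}
0.35 [0.52291309 0.26070572] 0.09795900607443982 0.03800871655808343
0 0 [[353. 170.]] [[327. 152.]]
0 0.016 [[346. 168.]] [[320. 154.]]
0 0.03 [[341. 166.]] [[314. 157.]]
1 0 [[353. 162.]] [[328. 151.]]
1 0.016 [[346. 160.]] [[321. 153.]]
1 0.03 [[340. 157.]] [[314. 155.]]
2 0 [[352. 155.]] [[329. 152.]]
2 0.016 [[345. 153.]] [[322. 155.]]
2 0.03 [[339. 151.]] [[315. 157.]]
3 0 [[349. 151.]] [[331. 157.]]
3 0.016 [[342. 149.]] [[324. 159.]]
3 0.03 [[336. 146.]] [[317. 161.]]
4 0 [[345. 149.]] [[335. 164.]]
4 0.016 [[338. 147.]] [[327. 166.]]
4 0.03 [[332. 144.]] [[320. 169.]]
5 0 [[341. 150.]] [[339. 174.]]
5 0.016 [[333. 147.]] [[330. 176.]]
5 0.03 [[327. 145.]] [[323. 179.]]
0.384 [0.52112937 0.26420878] 0.09953589641764772 0.030740603040625595
0 0 [[349. 169.]] [[324. 154.]]
0 0.016 [[343. 167.]] [[317. 156.]]
0 0.03 [[337. 165.]] [[311. 158.]]
1 0 [[349. 161.]] [[324. 152.]]
1 0.016 [[342. 159.]] [[317. 155.]]
1 0.03 [[336. 157.]] [[311. 157.]]
2 0 [[348. 154.]] [[325. 154.]]
2 0.016 [[341. 152.]] [[318. 157.]]
2 0.03 [[335. 150.]] [[311. 159.]]
3 0 [[346. 150.]] [[328. 158.]]
3 0.016 [[338. 148.]] [[320. 161.]]
3 0.03 [[332. 146.]] [[313. 163.]]
4 0 [[342. 148.]] [[331. 165.]]
4 0.016 [[335. 146.]] [[323. 168.]]
4 0.03 [[328. 144.]] [[316. 171.]]
5 0 [[338. 149.]] [[336. 175.]]
5 0.016 [[330. 147.]] [[328. 178.]]
5 0.03 [[323. 144.]] [[320. 181.]]
```

Emit:
play_rows(deltas=[{"jaw": 1, "translation": [24, -34, 0], "roll": 4}, {"jaw": 1, "translation": [24, -34, 0], "roll": 4}, {"jaw": 1, "translation": [24, -34, 0], "roll": 4}, {"jaw": 1, "translation": [24, -34, 0], "roll": 4}, {"jaw": 1, "translation": [24, -34, 0], "roll": 4}, {"jaw": 1, "translation": [24, -34, 0], "roll": 4}, {"jaw": 1, "translation": [24, -34, 0], "roll": 4}, {"jaw": 1, "translation": [24, -34, 0], "roll": 4}, {"jaw": 1, "translation": [24, -34, 0], "roll": 4}])

```text
time: 1.0
tcp_pos: [0.3923, 0.2321, 0.4005]
orientation: [-0.002, -0.176, 0.984, -0.002]
ft_force: [0.9, 0.4, -0.0]
width: 0.0178
```

Emit:
play_rows(deltas=[{"jaw": 1, "translation": [17, -14, -15], "roll": 1}, {"jaw": 1, "translation": [8, -7, -20], "roll": 0.5}, {"jaw": 1, "translation": [2, -2, -20], "roll": 0}, {"jaw": 1, "translation": [0, 0, 0], "roll": 0}])

```text
time: 1.4
tcp_pos: [0.4229, 0.2028, 0.344]
orientation: [-0.001, -0.186, 0.983, -0.003]
ft_force: [0.6, -0.3, -0.2]
width: 0.0004
```

```bash
python3 - <<'E'
from h import *
o=arm.observe(); print(o['time'],o['tcp_pos'],o['orientation'],o['ft_force'],o['width'])
for n in ["top","wrist","scene"]:
    o=arm.observe(); p,d=capture(n); cv2.imwrite(f"pics/{n}1.png",p[:,:,::-1]); np.savez(f"pics/{n}1.npz",p=p,d=d,**{k:o[k] for k in('tcp_pos','orientation')})
    if n=='top': print(lens(n,p,d))
E
```

```text
1.4 [0.42287034 0.20279496 0.34395569] [-9.79433082e-04 -1.86141102e-01  9.82518626e-01 -2.77145541e-03] [ 0.64387493 -0.29094326 -0.2098428 ] 0.00035101182705347527
{'px': array([312. , 163.9]), 'area': np.int32(325), 'c': array([0.6073, 0.3345, 0.1845]), 'n': array([-0.528, -0.214,  0.822]), 'tilt': np.float64(0.606)}
```

```bash
python3 - <<'E'
import cv2,numpy as np
a=[cv2.imread(f"pics/{n}1.png") for n in("top","wrist","scene")]
cv2.imwrite("pics/m1.png",np.vstack([np.hstack([cv2.resize(a[0],(400,250)),cv2.resize(a[2],(400,250))]),np.hstack([cv2.resize(a[1],(560,350)),np.zeros((350,240,3),np.uint8)])]))
E
```

```text
(no output)
```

View pics/m1.png

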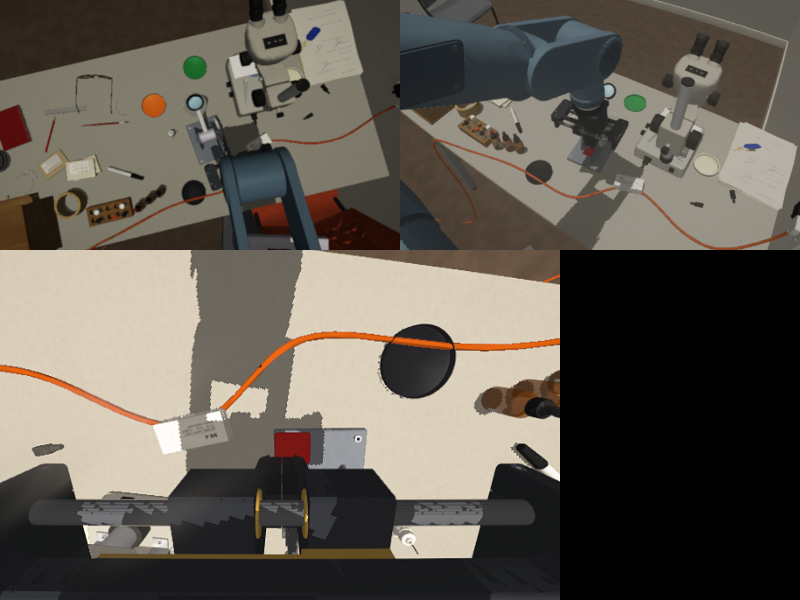

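The wrist view shows the closed fingertips near (282,480) beside the red pad at about (292,445). The top camera still sees the lens, which has settled at about 0.61 rad, or 3 teeth. Next I'll refine the pad position from the wrist image.

```bash
python3 - <<'E'
from h import *
from scipy.spatial.transform import Rotation as Ro
z=np.load("pics/wrist1.npz"); W=world("wrist",z['d'],pose=z); m=red(z['p'],(290,180,380,290))&(z['d']>0)
m&=(W[...,2]>.12)
P=W[m]; print(m.sum(),np.median(P,0)); x=np.array([np.cos(.379),np.sin(.379)]);y=np.array([-x[1],x[0]])
for a in(x,y): print(np.percentile(P[:,:2]@a,[1,99]))
R=Ro.from_quat(np.roll(z['orientation'],-1)).as_matrix(); tip=z['tcp_pos']+R[:,2]*.166; print('tip',tip, tip[:2]@x,tip[:2]@y)
c=np.array([.419,.21]); print('est pad',c@x,c@y)
# fingertip seen in wrist: points with z between .15 and .19
F=W[(W[...,2]>.165)&(W[...,2]<.19)&(np.hypot(W[...,0]-tip[0],W[...,1]-tip[1])<.04)]
if len(F):
  print(len(F),F[:,2].min())
  for a in(x,y): print(np.percentile(F[:,:2]@a,[1,99]))
E
```

```text
1059 [0.41501162 0.20826019 0.14653891]
[0.4533525  0.47568698]
[0.02617827 0.05289907]
tip [0.42341551 0.20227008 0.17939471] 0.46820610504996946 0.031255810208760386
est pad 0.4669639434912268 0.04007088068812999
379 0.1785615287612592
[0.45624674 0.45884471]
[0.01807484 0.04499366]
```

Emit:
play_rows(deltas=[{"jaw": 1, "translation": [-6, 7, -5], "roll": 0}, {"jaw": 1, "translation": [-1, 1, -10], "roll": 0}, {"jaw": 1, "translation": [0, 0, -10], "roll": 0}, {"jaw": 1, "translation": [0, 0, 0], "roll": 0}, {"jaw": 1, "translation": [0, 0, 0], "roll": 0}])

```text
time: 2.05
tcp_pos: [0.4154, 0.2145, 0.3228]
orientation: [0.004, -0.189, 0.982, -0.002]
ft_force: [-0.2, 0.0, 0.5]
width: 0.0005
```

```bash
python3 - <<'E'
from h import *
o=arm.observe(); print(o['time'],o['tcp_pos'],o['orientation'],o['ft_force'],o['joint_velocities'].round(4))
E
```

```text
2.05 [0.41543111 0.21451227 0.32282379] [ 0.00418803 -0.18871262  0.98202036 -0.00245537] [-0.20202764  0.01071769  0.51956539] [ 0.0037  0.0104  0.0118  0.0003 -0.0035  0.0008]
```

Emit:
play_rows(deltas=[{"jaw": 1, "translation": [0, -4, -4], "roll": 0}, {"jaw": 1, "translation": [0, -1, -2], "roll": 0}, {"jaw": 1, "translation": [0, 0, 0], "roll": 0}])

```text
time: 2.35
tcp_pos: [0.4156, 0.209, 0.3165]
orientation: [0.004, -0.189, 0.982, -0.003]
ft_force: [-0.9, -0.1, -0.9]
width: 0.0004
```

```bash
cat > s.py <<'E'
from h import *
from scipy.spatial.transform import Rotation as Ro
o=arm.observe(); R=Ro.from_quat(np.roll(o['orientation'],-1)).as_matrix(); tip=o['tcp_pos']+R[:,2]*.166
x=np.array([np.cos(.379),np.sin(.379)]);y=np.array([-x[1],x[0]])
print(o['time'],o['tcp_pos'].round(4),'tip',tip.round(4),'err to pad',((tip[:2]-[.419,.21])@x).round(4),((tip[:2]-[.419,.21])@y).round(4),'F',o['ft_force'].round(2))
E
python3 s.py
```

```text
2.35 [0.4156 0.209  0.3165] tip [0.4172 0.2085 0.1505] err to pad -0.0023 -0.0007 F [-0.88 -0.09 -0.87]
```

Emit:
play_rows(deltas=[{"jaw": 1, "translation": [0, 0, -2], "roll": 0}, {"jaw": 1, "translation": [0, 0, -2], "roll": 0}, {"jaw": 1, "translation": [0, 0, 0], "roll": 0}])

```text
time: 2.65
tcp_pos: [0.4159, 0.2088, 0.3127]
orientation: [0.005, -0.188, 0.982, -0.002]
ft_force: [-1.1, -0.2, 1.1]
width: 0.0003
```

Emit:
play_rows(deltas=[{"jaw": 1, "translation": [0, 0, -1], "roll": 0}, {"jaw": 1, "translation": [0, 0, 0], "roll": 0}])

```text
time: 2.85
tcp_pos: [0.4159, 0.2088, 0.312]
orientation: [0.005, -0.188, 0.982, -0.003]
ft_force: [-0.4, -0.8, 0.5]
width: 0.0004
```

Emit:
play_rows(deltas=[{"jaw": 1, "translation": [0, 0, -1], "roll": 0}, {"jaw": 1, "translation": [0, 0, 0], "roll": 0}])

```text
time: 3.05
tcp_pos: [0.4159, 0.2089, 0.3112]
orientation: [0.005, -0.189, 0.982, -0.003]
ft_force: [-0.7, 0.3, 2.0]
width: 0.0003
```

Emit:
play_rows(deltas=[{"jaw": 1, "translation": [0, 0, -1], "roll": 0}, {"jaw": 1, "translation": [0, 0, 0], "roll": 0}])

```text
time: 3.25
tcp_pos: [0.4159, 0.2088, 0.3106]
orientation: [0.005, -0.189, 0.982, -0.003]
ft_force: [-1.6, 0.2, 3.2]
width: 0.0005
```

Emit:
play_rows(deltas=[{"jaw": 1, "translation": [0, 0, -1], "roll": 0}, {"jaw": 1, "translation": [0, 0, -1], "roll": 0}])

```text
time: 3.45
tcp_pos: [0.4159, 0.2089, 0.3091]
orientation: [0.004, -0.189, 0.982, -0.003]
ft_force: [-3.2, -2.0, 6.9]
width: 0.0004
```

Emit:
play_rows(deltas=[{"jaw": 1, "translation": [0, 0, -1], "roll": 0}, {"jaw": 1, "translation": [0, 0, -1], "roll": 0}])

```text
time: 3.65
tcp_pos: [0.4158, 0.2089, 0.3076]
orientation: [0.004, -0.189, 0.982, -0.003]
ft_force: [-2.5, -0.1, 4.8]
width: 0.0004
```

Emit:
play_rows(deltas=[{"jaw": 1, "translation": [0, 0, -1], "roll": 0}, {"jaw": 1, "translation": [0, 0, -1], "roll": 0}])

```text
time: 3.85
tcp_pos: [0.4157, 0.2089, 0.3056]
orientation: [0.004, -0.189, 0.982, -0.003]
ft_force: [-2.0, -0.6, 3.9]
width: 0.0003
```

```bash
cat > l.py <<'E'
from h import *
import sys
o=arm.observe(); p,d=capture("top"); r=lens("top",p,d); print(o['time'],'z',o['tcp_pos'][2].round(4),o['ft_force'].round(1),r)
if r:
  X=(r['c'][:2]-[.5213,.2637])@[.929,.370]; print('elev by pos',np.arctan2(r['c'][2]-.1,X).round(3))
E
python3 l.py
```

```text
3.85 z 0.3056 [-2.  -0.6  3.9] {'px': array([311.5, 163.1]), 'area': np.int32(333), 'c': array([0.6083, 0.3366, 0.1815]), 'n': array([-0.517, -0.197,  0.833]), 'tilt': np.float64(0.587)}
elev by pos 0.647
```

Emit:
play_rows(deltas=[{"jaw": 1, "translation": [0, 0, -0.6], "roll": 0}])

```text
time: 4.0
tcp_pos: [0.4158, 0.2089, 0.3052]
orientation: [0.004, -0.189, 0.982, -0.003]
ft_force: [-4.4, -1.8, 11.2]
width: 0.0005
```

```bash
python3 l.py
```

```text
4.0 z 0.3052 [-4.4 -1.8 11.2] {'px': array([311.2, 162.2]), 'area': np.int32(337), 'c': array([0.6111, 0.3368, 0.1773]), 'n': array([-0.491, -0.17 ,  0.855]), 'tilt': np.float64(0.546)}
elev by pos 0.611
```

Emit:
play_rows(deltas=[{"jaw": 1, "translation": [0, 0, 0.3], "roll": 0}])

```text
time: 4.15
tcp_pos: [0.4158, 0.2089, 0.3057]
orientation: [0.004, -0.189, 0.982, -0.003]
ft_force: [-1.9, -0.6, 3.5]
width: 0.0007
```

```bash
python3 l.py
```

```text
4.15 z 0.3057 [-1.9 -0.6  3.5] {'px': array([310.9, 161.4]), 'area': np.int32(339), 'c': array([0.6134, 0.3373, 0.1734]), 'n': array([-0.451, -0.174,  0.875]), 'tilt': np.float64(0.504)}
elev by pos 0.577
```

Emit:
play_rows(deltas=[{"jaw": 1, "translation": [0, 0, -0.2], "roll": 0}, {"jaw": 1, "translation": [0, 0, 0], "roll": 0}, {"jaw": 1, "translation": [0, 0, 0], "roll": 0}])

```text
time: 4.5
tcp_pos: [0.4158, 0.2089, 0.3055]
orientation: [0.004, -0.189, 0.982, -0.003]
ft_force: [-3.0, -1.6, 4.9]
width: 0.0004
```

```bash
python3 l.py
```

```text
4.5 z 0.3055 [-3.  -1.6  4.9] {'px': array([310.1, 159.6]), 'area': np.int32(349), 'c': array([0.6188, 0.3396, 0.1631]), 'n': array([-0.383, -0.141,  0.913]), 'tilt': np.float64(0.42)}
elev by pos 0.489
```

Emit:
play_rows(deltas=[{"jaw": 1, "translation": [0, 0, 0], "roll": 0}, {"jaw": 1, "translation": [0, 0, 0], "roll": 0}, {"jaw": 1, "translation": [0, 0, 0], "roll": 0}, {"jaw": 1, "translation": [0, 0, 0], "roll": 0}, {"jaw": 1, "translation": [0, 0, 0], "roll": 0}])

```text
time: 5.05
tcp_pos: [0.4158, 0.2089, 0.3055]
orientation: [0.004, -0.189, 0.982, -0.003]
ft_force: [-3.0, 0.1, 5.4]
width: 0.0009
```

```bash
python3 l.py
```

```text
5.05 z 0.3055 [-3.   0.1  5.4] {'px': array([309.1, 158. ]), 'area': np.int32(347), 'c': array([0.6251, 0.3425, 0.1449]), 'n': array([-0.288, -0.081,  0.954]), 'tilt': np.float64(0.303)}
elev by pos 0.343
```

Emit:
play_rows(deltas=[{"jaw": 1, "translation": [0, 0, 0], "roll": 0}, {"jaw": 1, "translation": [0, 0, 0], "roll": 0}, {"jaw": 1, "translation": [0, 0, 0], "roll": 0}, {"jaw": 1, "translation": [0, 0, 0], "roll": 0}])

```text
time: 5.5
tcp_pos: [0.4158, 0.2089, 0.3055]
orientation: [0.004, -0.189, 0.982, -0.003]
ft_force: [-2.0, -0.4, 4.6]
width: 0.0006
```

```bash
python3 l.py
```

```text
5.5 z 0.3055 [-2.  -0.4  4.6] {'px': array([308.9, 157.7]), 'area': np.int32(339), 'c': array([0.6279, 0.3453, 0.1287]), 'n': array([-0.145, -0.048,  0.988]), 'tilt': np.float64(0.153)}
elev by pos 0.219
```

Emit:
play_rows(deltas=[{"jaw": 1, "translation": [0, 0, 8], "roll": 0}, {"jaw": 1, "translation": [0, 0, 15], "roll": 0}, {"jaw": 1, "translation": [0, 0, 20], "roll": 0}, {"jaw": 1, "translation": [0, 0, 0], "roll": 0}])

```text
time: 5.95
tcp_pos: [0.416, 0.2089, 0.3495]
orientation: [0.004, -0.189, 0.982, -0.003]
ft_force: [0.2, -0.8, -0.6]
width: 0.0004
```

```bash
python3 l.py
```

```text
5.95 z 0.3495 [ 0.2 -0.8 -0.6] {'px': array([308.9, 158.3]), 'area': np.int32(323), 'c': array([0.6308, 0.3448, 0.1104]), 'n': array([-0.043,  0.009,  0.999]), 'tilt': np.float64(0.044)}
elev by pos 0.079
```

Emit:
play_rows(deltas=[{"jaw": 1, "translation": [-10, 0, 30], "roll": 0}, {"jaw": 1, "translation": [-20, 10, 30], "roll": 0}, {"jaw": 1, "translation": [-30, 20, 20], "roll": 0}, {"jaw": 1, "translation": [-30, 30, 0], "roll": 0}, {"jaw": 1, "translation": [-30, 30, 0], "roll": 0}, {"jaw": 1, "translation": [-20, 20, 0], "roll": 0}, {"jaw": 1, "translation": [0, 0, 0], "roll": 0}, {"jaw": 1, "translation": [0, 0, 0], "roll": 0}, {"jaw": 1, "translation": [0, 0, 0], "roll": 0}, {"jaw": 1, "translation": [0, 0, 0], "roll": 0}])

```text
time: 7.0
tcp_pos: [0.2703, 0.3195, 0.4216]
orientation: [-0.001, -0.186, 0.982, -0.003]
ft_force: [0.2, 0.8, -1.1]
width: 0.0007
```

```bash
python3 l.py; python3 l.py; python3 - <<'E'
from h import *
a=[]
for n in ["top","scene"]:
    p,d=capture(n); np.savez(f"pics/{n}2.npz",p=p,d=d); a.append(cv2.resize(p[80:280,220:460,::-1],(400,333)))
    z=np.load(f"pics/{n}0.npz") 
    b=(290,230,320,258) if n=="scene" else (360,252,385,275)
    for q,dd in((z['p'],z['d']),(p,d)):
        W=world(n,dd); m=red(q,b)&(W[...,2]>.12); print(n,'pad',m.sum(),np.median(W[m],0).round(4))
cv2.imwrite("pics/m2.png",np.hstack(a))
E
```

```text
7.0 z 0.4216 [ 0.2  0.8 -1.1] {'px': array([309. , 158.7]), 'area': np.int32(310), 'c': array([0.6302, 0.3445, 0.1059]), 'n': array([-0.002,  0.001,  1.   ]), 'tilt': np.float64(0.002)}
elev by pos 0.045
7.05 z 0.4216 [0.5 0.1 0.2] {'px': array([309. , 158.7]), 'area': np.int32(309), 'c': array([0.6301, 0.3446, 0.1061]), 'n': array([-0.01 ,  0.015,  1.   ]), 'tilt': np.float64(0.018)}
elev by pos 0.047
top pad 170 [0.4195 0.2116 0.1455]
top pad 171 [0.4195 0.2118 0.1473]
scene pad 167 [0.4189 0.2085 0.1438]
scene pad 175 [0.4193 0.2082 0.146 ]
```

View pics/m2.png

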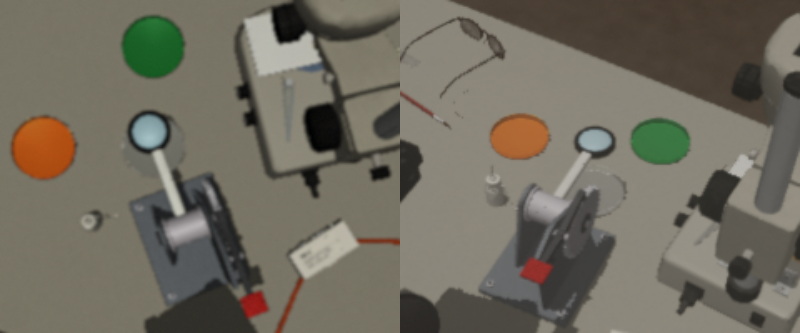

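The top view shows the lens at (150,131) in the crop, level. The pad at (254,304) is back at its seated height. One last stability check, plus a comparison that the loose objects have not moved.

Emit:
play_rows(deltas=[{"jaw": 1, "translation": [0, 0, 0], "roll": 0}, {"jaw": 1, "translation": [0, 0, 0], "roll": 0}, {"jaw": 1, "translation": [0, 0, 0], "roll": 0}, {"jaw": 1, "translation": [0, 0, 0], "roll": 0}, {"jaw": 1, "translation": [0, 0, 0], "roll": 0}, {"jaw": 1, "translation": [0, 0, 0], "roll": 0}])

```text
time: 7.8
tcp_pos: [0.2709, 0.3192, 0.4222]
orientation: [-0.001, -0.186, 0.983, -0.003]
ft_force: [0.2, 0.8, 0.2]
width: 0.0003
```

```bash
python3 l.py; python3 - <<'E'
from h import *
a=np.load("pics/scene0.npz")['p'];b=np.load("pics/scene2.npz")['p']
for nm,(x0,y0,x1,y1) in dict(dish=(335,180,360,212),slide=(340,278,394,310),drop=(268,178,288,206)).items():
    A=cv2.cvtColor(a[y0:y1,x0:x1],7).astype(np.float32);B=cv2.cvtColor(b[y0:y1,x0:x1],7).astype(np.float32)
    print(nm,cv2.phaseCorrelate(A,B,cv2.createHanningWindow(A.shape[::-1],cv2.CV_32F)),abs(A-B).mean())
E
```

```text
7.8 z 0.4222 [0.2 0.8 0.2] {'px': array([309. , 158.7]), 'area': np.int32(310), 'c': array([0.6303, 0.3445, 0.1058]), 'n': array([-0.002,  0.01 ,  1.   ]), 'tilt': np.float64(0.01)}
elev by pos 0.044
dish ((-0.20804605929063946, -0.21051330433706994), 0.689980742931366) 5.63589
slide ((-0.0294802496612121, 0.04446688444797431), 1.0117581671586744) 5.0353427
drop ((-0.024719279030277264, 0.0757467228687485), 0.9996211177110672) 11.580358
```

```bash
python3 -c "
from workcell import arm
print(arm.sign_off())"
```

```text
the job is handed in; nothing more can be done
None
```

The magnifier's arm is now held level by the pawl, and the job was handed in at about 7.9 s.

I pressed the red pad with closed fingertips and kept the pawl lifted while the arm sank three teeth, from about 0.63 rad. I let go at about 0.15 rad, so the arm settled onto the level tooth, then moved the robot well clear.

**Level and held:** The lens plane tilt read 0.00 to 0.02 rad, and its top surface was at 0.106 m, as expected for level. It did not change over the last 0.8 s. The elevation I worked out from the lens position read about 0.045 rad; that fits the lens top lying 6 mm above the arm's axis.

**Pawl:** The pad came back up. It read about 2 mm higher than in the first pictures, probably because the arm was still settling onto its tooth then.

**Pad force:** Readings were mostly 4 to 7 N. At the hard stop there was a brief 11.2 N vertically, about 12.2 N if the sideways components are included, with noise of around 1 N. I backed off at once. That peak is close to the 12 N limit, and because force was only read at the end of each move, a higher momentary value can't be ruled out.

**Loose objects:** The slide box and dropper bottle showed no shift (under 0.1 pixel), and the dish about 0.2 pixel. The dish match was weaker, because the lens moved in the view beside it. The robot never went near any of them. I did not measure the dish centre against the lens separately; in the top view the lens lies within the dish's outline but off its centre, which may be the camera angle.

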